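# Un-nest the mixing cups and return each to its row

## Task

An orange mixing cup has been left standing inside a blue one on the black cutting mat. Pull the orange cup out and stand it upright on the empty pad in the row of small orange cups on the drying rack, and stand the blue cup upright on the empty pad in the row of large blue cups, each well within its pad. Leave the cups already on the rack standing where they are.

Things in the scene. Friction and masses are not known exactly. Their poses are not given: they have to be found in the camera images.
- small_cup_mid (a point): Orange tapered cup, 90 mm tall, 36 mm wide at the foot, 42 at the rim, wall 3, floor 4, about 35 g. Point: its centre, half-way up (45 mm above the foot); z up out of the mouth. It starts standing loosely inside the blue cup on the black mat: foot 4 mm above the blue cup's foot, top 39 mm sticking out above the blue rim.
- large_cup_mid (a point): Blue tapered cup, 55 mm tall, 56 mm wide at the foot, 64 at the rim, wall 3, floor 4, about 60 g. Point: its centre, half-way up (27.5 mm above the foot); z up out of the mouth. It starts on the black cutting mat (fixed, 3 mm thick) with the orange cup in it; a funnel and jar (to 95 mm tall) stand at the mat's far edge, a screwdriver lies at the near edge.
- small_pad_free_top (a point): Empty cork pad, a fixed disc 62 mm across, in the row of small pads (100 mm apart) on the grey rack. Point: centre of its upper face, 14 mm above the table; x runs across the rows, y along. The row's other two pads carry cups; which is empty, which row is nearer (130 mm apart) and the rack's side vary.
- large_pad_free_top (a point): Empty cork pad, a fixed disc 84 mm across, in the row of large pads (115 mm apart) on the grey rack. Point: centre of its upper face, 14 mm above the table; x runs across the rows, y along. The row's other two pads carry cups; which is empty, which row is nearer (130 mm apart) and the rack's side vary.
- small_cup_a_mid (a point): Orange cup of the same size as the nested orange one; the point is its centre, half-way up, z up out of the mouth. A bystander, already standing on its pad.
- small_cup_b_mid (a point): Orange cup of the same size as the nested orange one; the point is its centre, half-way up, z up out of the mouth. A bystander, already standing on its pad.
- large_cup_a_mid (a point): Blue cup of the same size as the nested blue one; the point is its centre, half-way up, z up out of the mouth. A bystander, already standing on its pad.
- large_cup_b_mid (a point): Blue cup of the same size as the nested blue one; the point is its centre, half-way up, z up out of the mouth. A bystander, already standing on its pad.
Things that resemble listed ones, but are neither listed nor needed, are in the scene too. Leave any green or yellow look-alike of the part that bears small_cup_mid alone.

How it is judged (in metres and radians):
On the way:
1. the orange cup is out of the blue cup (horizontal distance between small_cup_mid and large_cup_mid above 0.06 m), for 0.1 s.
At the end, for the whole second after the job is handed in: The orange cup stands upright (within about 10 degrees) on the empty small pad and the blue cup on the empty large pad, each centre within 15 mm of its pad's centre, released and at rest; the four cups already on the rack stand upright within 25 mm of where they were (horizontal distance between small_cup_mid and small_pad_free_top below 0.015 m and angle between each of small_cup_mid, large_cup_mid, small_cup_a_mid, small_cup_b_mid, large_cup_a_mid, large_cup_b_mid's own z axis and vertical below 0.17 rad and z of small_cup_mid in the frame of small_pad_free_top between 0.037 and 0.053 m and linear speed of each of small_cup, large_cup below 0.02 m/s and horizontal distance between large_cup_mid and large_pad_free_top below 0.015 m and z of large_cup_mid in the frame of large_pad_free_top between 0.0195 and 0.0355 m and distance of each of small_cup_a_mid, small_cup_b_mid, large_cup_a_mid, large_cup_b_mid from where it was at the start of the episode below 0.025 m); the robot touches nothing.
It also fails if it takes over 62 s, if anything falls off the work surface, if the arm or the gripper's body presses on something with over 40 N, if the wrist force passes 120 N, or if a joint passes its speed limit or range.

## Robot

A 6-joint arm with a two-finger parallel gripper is mounted at the origin on the work surface. World frame = base frame: x ahead of the robot, y to its left, z up, the work surface at z = 0. Lengths are in m, angles in degrees, forces in N, time in s.
With the tool pointing down it reaches from about 0.35 to 0.875 m from the base axis. Payload 4.2 kg.
Tool frame: the origin (TCP) lies on the front face of the gripper's body, between the roots of the fingers; the fingertips stand 70 mm ahead of it and the grasp point (between the pads) lies 51 mm ahead of it; x points along the fingers, y is the direction in which the jaws open and shut, and the axes are right-handed (so a half turn about x gives the same grasp; the last joint's range is limited). The gripper opens to 87 mm and grips with 3 to 60 N. Pads are 19 mm wide; open, the fingers measure 117 mm over their backs; the gripper's body (75 mm by 190 mm) begins 51 mm behind the grasp point.
Start: joints at [82.598, 22.042, 0.453, 0, -68.411, -14.817], TCP at [0.236, 0.579, 0.292] pointing down, gripper open.
Joint ranges: [-179.83, 179.83], [-69.29, 118.12], [-61.27, 80.66], [-181.25, 117.63], [-171.15, -9.14], [-177.46, 177.46]. Speed limits (degrees/s): [159.86, 159.86, 180, 180, 180, 180].

## Interface

Orientations are given as a 3x3 rotation matrix whose columns are the frame's x, y, z axes.
In Python, from station import r, viewer, spotter gives the robot as it stands.
- The arm moves only by the tool move_arm, never from a script. Its argument "series" is a list that holds one entry, the list of rows, each a list of 7 numbers: the turn, a rotation vector about the world's x, y, z scaled (see below), then the shift along the world's x, y, z scaled (see below), then the opening, from 0 (shut) to 1 (fully open). A call has 1 to 20 rows; each row shifts and turns the pose as measured when the row begins; what a row does not reach is not made up. The controller multiplies each number of a shift by 60 mm and each number of a turn by 8 degrees. A row lasts 1/8 s, in which the tool goes at most 62.5 mm and 10.7 degrees, less where a joint would pass 70% of its speed; a pose out of reach is approached as far as the arm can. A call with a number of a shift or a turn outside -1 to 1 is refused whole. A call with a gripper value outside its range is refused whole. The fingers move at their own pace and stop on an object; the grip force is fixed at half the most. Time passes only in rows, so rows that do not move let the fingers close. It gives the time, the measured TCP pose, the force and the opening at its end, in the units of the state.
- r.sense(): the state, without advancing time (a new reading comes with each control period).
- viewer.capture(name): name is "scene" or "top" or "wrist"; returns (picture, depth): 420x560x3 uint8, red, green, blue; 420x560 float32, m along the optical axis (not along the pixel's ray), 0 where there is no reading.
- viewer.camera_params(name): a dict with "mtx" (3x3 intrinsics, pixels), "pose" (4x4, takes a point from camera to world coordinates). Camera axes: x right, y down, z forward; pixel columns grow to the right and rows downward; lengths in m; the calibration is good to about 2 mm. The wrist camera is an equidistant fisheye: a pixel r from the principal point sees the ray r / f radians off the axis. A picture is of the moment at which its call begins: read the wrist's pose just before it. camera_params takes no time and is no camera call; for the wrist camera it gives the pose at the moment of the call.
- r.finish_job(): hands the job in, once; it reports no verdict.
Trained networks look in the newest picture that a camera, given by its name, has taken for a name from the list of things; names that differ only in an ending like _2 or _b are one class to them, and where a whole thing is asked for, a point or a joint stands for the part that bears it (a point fixed in the world has none). Each returns a list of dicts, best first, with "conf" (0 to 1); they miss things now and then, are a little off and sometimes report something else, mostly with a low value. They report only what shows in the picture. A call takes as long as a camera call. They do not tell look-alikes from the thing itself.
- spotter.find_in(camera, name): "centre" ([column, row] in pixels, amid what is visible of it).
- spotter.trace(camera, name): "mask" (420x560 bool, what is visible of it) and "centre" ([column, row] in pixels, amid what is visible of it).
The state is a dict: "time_s": time; "joints": joint angles; "joint_velocities": joint speeds; "effort": joint torques, N m; "tcp_pos": TCP position; "ee_rot": TCP orientation; "wrist_force": force on the tool from outside, world axes, zero at the start; "moment": the same for the moment, N m; "gripper_width": opening from 0.0 (shut) to 1.0 (fully open).
Only numpy, scipy, OpenCV 4.12 (cv2) and the standard library are available. Lean on these libraries where they do the work, as an engineer would, in place of code of your own. Each camera call takes 0.05 s, during which the arm holds its last target.

## Working session

There is one attempt and no reset: what is moved stays moved. The work goes in short steps, Python scripts to look and compute and a tool call to move; the robot and the scene stay as the last step left them, time stands still between calls to the robot, and variables do not carry over. Pictures are saved under pics/ and viewed, and the job is handed in when it is done.

Besides the shell and the picture viewer there is one more tool, called after "Request:" as name([rows], argument=value, ...), one row to a line, values as JSON. move_arm: Moves the arm, as the interface text tells. Its arguments: {"type":"object","properties":{"series":{"type":"array","items":{"type":"array","items":{"type":"array","items":{"type":"number","minimum":-1,"maximum":1}}}}},"required":["series"]}

```bash
mkdir -p pics; ls
python3 - <<'E'
from station import r, viewer, spotter
import cv2, numpy as np
for n in ["scene","top"]:
    p,d=viewer.capture(n)
    cv2.imwrite(f"pics/{n}0.png",p[:,:,::-1]); np.save(f"pics/{n}0.npy",d)
    c=viewer.camera_params(n); print(n,c["mtx"],c["pose"].round(3) if hasattr(c["pose"],'round') else c["pose"])
    for k in ["small_cup_mid","large_cup_mid","small_pad_free_top","large_pad_free_top"]:
        print(k,[(np.round(q["centre"]).tolist(),round(q["conf"],2)) for q in spotter.find_in(n,k)])
s=r.sense();print(s["time_s"],s["tcp_pos"],s["ee_rot"],s["gripper_width"])
E
```

```text
pics
scene [[406.66670546   0.         286.63972838]
 [  0.         406.66670546 207.6093945 ]
 [  0.           0.           1.        ]] [[ 0.569  0.64  -0.516  1.074]
 [ 0.822 -0.429  0.375 -0.337]
 [ 0.019 -0.638 -0.77   0.854]
 [ 0.     0.     0.     1.   ]]
small_cup_mid [([400.0, 188.0], 0.85), ([378.0, 162.0], 0.82), ([322.0, 185.0], 0.54)]
large_cup_mid [([321.0, 200.0], 0.77)]
small_pad_free_top [([162.0, 257.0], 0.91)]
large_pad_free_top [([267.0, 261.0], 0.79)]
top [[539.91257578   0.         274.41913007]
 [  0.         539.91257578 215.50657689]
 [  0.           0.           1.        ]] [[-0.029 -0.991  0.127  0.394]
 [-0.999  0.033  0.036  0.013]
 [-0.04  -0.126 -0.991  1.107]
 [ 0.     0.     0.     1.   ]]
small_cup_mid [([220.0, 213.0], 0.79), ([117.0, 222.0], 0.7), ([126.0, 158.0], 0.61)]
large_cup_mid [([229.0, 221.0], 0.62), ([220.0, 212.0], 0.3)]
small_pad_free_top [([433.0, 246.0], 0.94)]
large_pad_free_top [([330.0, 174.0], 0.66)]
0.5 [0.23629376 0.57855725 0.29220496] [[-4.02872013e-05 -3.78136928e-01 -9.25749676e-01]
 [-1.28582032e-04 -9.25749667e-01  3.78136930e-01]
 [-9.99999991e-01  1.34268853e-04 -1.13257516e-05]] 1.001590873083522
```

View pics/scene0.png

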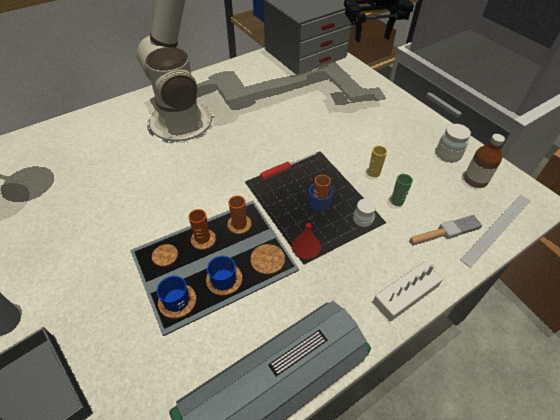

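View pics/top0.png

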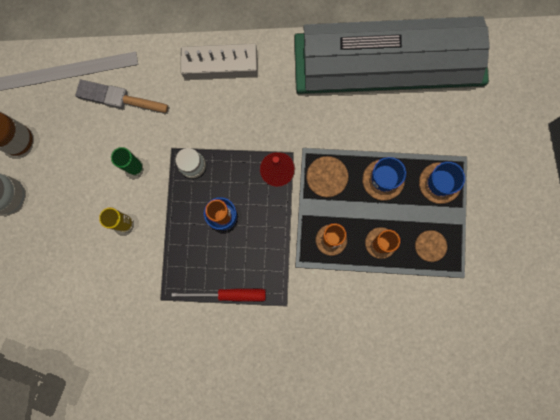

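The candidates for the nested orange cup in the top view are (220,213), yellow (114,218) and green (126,158). Only (220,213) is orange, stands inside a blue cup and is on the mat. The empty pads are the small one at (432,246) and the large one at (328,176). Next I'll measure these and confirm them in an enlarged crop.

```bash
cat > h.py <<'E'
from station import r, viewer, spotter
import cv2, numpy as np
def cloud(n,d):
    c=viewer.camera_params(n);K=c["mtx"];T=np.array(c["pose"])
    v,u=np.mgrid[:420,:560]
    P=np.stack([(u-K[0,2])/K[0,0]*d,(v-K[1,2])/K[1,1]*d,d],-1)
    return P@T[:3,:3].T+T[:3,3]
def plane(n,uv,z):
    c=viewer.camera_params(n);K=c["mtx"];T=np.array(c["pose"])
    q=T[:3,:3]@np.linalg.inv(K)@np.array([uv[0],uv[1],1.]);o=T[:3,3]
    return o+q*(z-o[2])/q[2]
def circ(xy):
    A=np.c_[2*xy,np.ones(len(xy))];s=np.linalg.lstsq(A,(xy**2).sum(1),rcond=None)[0]
    return s[:2],np.sqrt(s[2]+s[0]**2+s[1]**2)
E
python3 - <<'E'
from h import *
for n in ["top","scene"]:
    p=cv2.imread(f"pics/{n}0.png");d=np.load(f"pics/{n}0.npy");C=cloud(n,d)
    hsv=cv2.cvtColor(p,cv2.COLOR_BGR2HSV)
    viewer.capture(n)
    for k in ["small_pad_free_top","large_pad_free_top"]:
        q=spotter.trace(n,k)[0];m=q["mask"].astype(np.uint8)
        cs,_=cv2.findContours(m,cv2.RETR_EXTERNAL,cv2.CHAIN_APPROX_NONE);c=max(cs,key=cv2.contourArea)[:,0]
        W=np.array([plane(n,u,0.014)[:2] for u in c]);o,R=circ(W)
        print(n,k,q["conf"],o.round(4),R.round(4),"depth z",np.median(C[m>0][:,2]).round(4), np.median(C[m>0],0).round(4))
    H,S,V=[hsv[...,i] for i in range(3)]
    for nm,m in [("orange",((H<14))&(S>150)&(V>60)),("blue",(H>105)&(H<130)&(S>140)&(V>50))]:
        m=m.astype(np.uint8)
        k,l,st,ce=cv2.connectedComponentsWithStats(m)
        for i in range(1,k):
            if st[i,4]<150: continue
            P=C[(l==i)]
            zt=np.percentile(P[:,2],97); T=P[P[:,2]>zt-0.006]
            o,R=circ(T[:,:2])
            print(n,nm,ce[i].round(),st[i,4],"ztop",zt.round(4),"rimfit",o.round(4),R.round(4),len(T))
p=cv2.imread("pics/top0.png");cv2.imwrite("pics/crop_a.png",cv2.resize(p[140:310,160:300],None,fx=4,fy=3.5,interpolation=cv2.INTER_CUBIC)[:600])
s=cv2.imread("pics/scene0.png");cv2.imwrite("pics/crop_b.png",cv2.resize(s[140:290,230:420],None,fx=4,fy=4,interpolation=cv2.INTER_CUBIC))
E
```

```text
top small_pad_free_top 0.88 [ 0.464  -0.2591] 0.0308 depth z 0.0125 [ 0.4638 -0.2593  0.0125]
top large_pad_free_top 0.75 [ 0.6123 -0.0581] 0.0417 depth z 0.0126 [ 0.6124 -0.0583  0.0126]
top orange [277. 169.] 902 ztop 0.0921 rimfit [0.5143 0.0231] 0.1201 44
top orange [217. 212.] 420 ztop 0.0976 rimfit [0.4869 0.1082] 0.0757 96
top orange [334. 234.] 377 ztop 0.1057 rimfit [ 0.4663 -0.0452] 0.0321 98
top orange [386. 241.] 514 ztop 0.1041 rimfit [ 0.4416 -0.0938] 0.0754 116
top orange [241. 294.] 558 ztop 0.0298 rimfit [0.3983 0.1181] 0.0349 368
top blue [389. 173.] 843 ztop 0.0698 rimfit [ 0.5308 -0.1158] 0.1003 152
top blue [446. 178.] 919 ztop 0.0689 rimfit [ 0.5251 -0.1479] 0.1583 165
top blue [224. 217.] 285 ztop 0.0595 rimfit [0.489  0.1067] 0.0722 112
scene small_pad_free_top 0.79 [ 0.4669 -0.2597] 0.031 depth z 0.0125 [ 0.466  -0.2599  0.0125]
scene large_pad_free_top 0.94 [ 0.6158 -0.0588] 0.0412 depth z 0.0128 [ 0.6159 -0.0594  0.0128]
scene orange [490. 154.] 326 ztop 0.1294 rimfit [0.9298 0.139 ] 0.4964 48
scene orange [275. 170.] 215 ztop 0.0287 rimfit [0.8596 0.0954] 0.4795 127
scene orange [322. 185.] 294 ztop 0.0968 rimfit [ 0.7995 -0.0819] 0.3546 71
scene orange [238. 212.] 475 ztop 0.1032 rimfit [ 0.7803 -0.1867] 0.3176 73
scene orange [199. 225.] 495 ztop 0.1028 rimfit [ 0.472  -0.1603] 0.0189 81
scene orange [306. 244.] 646 ztop 0.0907 rimfit [ 0.875 -0.124] 0.2912 34
scene blue [259.   9.] 159 ztop -0.1003 rimfit [-0.8086  0.81  ] 0.0163 8
scene blue [222. 272.] 766 ztop 0.0688 rimfit [ 0.8221 -0.2518] 0.232 149
scene blue [172. 292.] 805 ztop 0.0685 rimfit [ 0.5934 -0.2878] 0.03 167
```

View pics/crop_b.png

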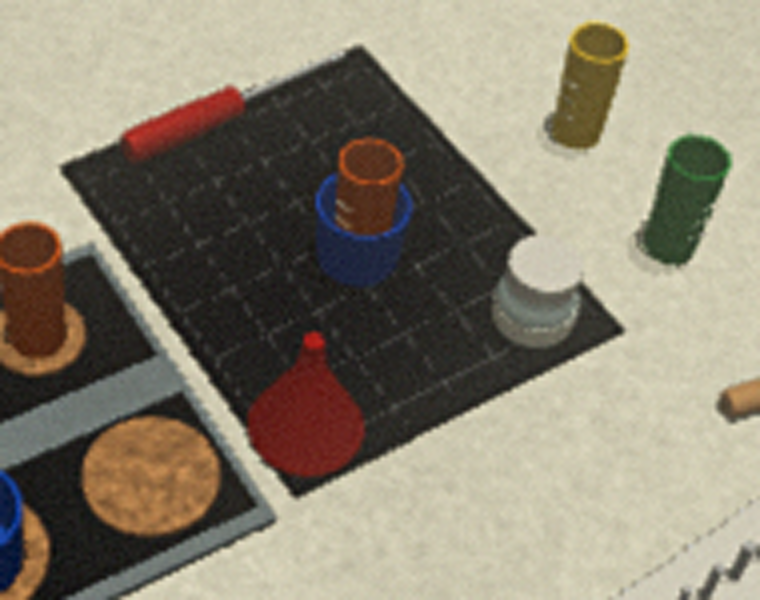

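The crop confirms it: at crop (370,190) the orange cup is in the blue one, and yellow (590,85) and green (690,200) stand alone off the mat. Now I'll fit the cup poses with silhouettes.

```bash
cat >> h.py <<'E'
def proj(n,P):
    c=viewer.camera_params(n);K=c["mtx"];T=np.array(c["pose"])
    q=(P-T[:3,3])@T[:3,:3];q=q@K.T;return q[:,:2]/q[:,2:]
A_=np.linspace(0,2*np.pi,48)
def frust(n,xy,zf,h,rf,rr,S=4):
    P=np.r_[np.c_[xy[0]+rf*np.cos(A_),xy[1]+rf*np.sin(A_),0*A_+zf],np.c_[xy[0]+rr*np.cos(A_),xy[1]+rr*np.sin(A_),0*A_+zf+h]]
    return cv2.convexHull(((proj(n,P)+.5)*S).astype(np.float32))
SM=(.09,.018,.021);LG=(.055,.028,.032)
def render(n,hulls,box,S=4):
    x0,y0,x1,y1=box;m=np.zeros(((y1-y0)*S,(x1-x0)*S),np.uint8)
    for h in hulls: cv2.fillPoly(m,[np.round((h-np.array([x0,y0])*S)).astype(np.int32)],1)
    return cv2.resize(m.astype(np.float32),(x1-x0,y1-y0),interpolation=cv2.INTER_AREA)
E
python3 - <<'E'
from h import *
from scipy.optimize import minimize
def mask(n):
    p=cv2.imread(f"pics/{n}0.png");hsv=cv2.cvtColor(p,cv2.COLOR_BGR2HSV);H,S,V=[hsv[...,i] for i in range(3)]
    o=((H<16)|(H>176))&(S>120)&(V>45); b=(H>100)&(H<135)&(S>110)&(V>35)
    return o.astype(np.float32),b.astype(np.float32)
def fit(n,x0,which,zf,box):
    o,b=mask(n);x_0,y0,x1,y1=box;U=np.maximum(o,b)[y0:y1,x_0:x1]
    def cost(x):
        hs=[]
        if 'S' in which: hs.append(frust(n,x[:2],zf+(0.004 if 'L' in which else 0),*SM))
        if 'L' in which: hs.append(frust(n,x[-2:],zf,*LG))
        return np.abs(render(n,hs,box)-U).sum()
    x0=np.array(x0);best=None
    sx=np.vstack([x0]+[x0+0.01*e for e in np.eye(len(x0))])
    r_=minimize(cost,x0,method="Nelder-Mead",options=dict(initial_simplex=sx,xatol=1e-4,fatol=.05,maxiter=400))
    return r_.x.round(4),round(r_.fun,1),U.sum()
print("nest top",fit("top",[.51,.13,.51,.13],"SL",.003,(195,190,250,240)))
print("nest scene",fit("scene",[.51,.13,.51,.13],"SL",.003,(300,165,345,215)))
for n,l in [("top",[("S",(.466,-.07),(310,215,358,258)),("S",(.464,-.165),(362,222,410,262)),("L",(.61,-.17),(362,150,412,202)),("L",(.61,-.28),(418,152,470,206))])]:
    for w,x,b in l: print(n,w,fit(n,x,w,.014,b))
for w,x in [("S",(.466,-.07)),("S",(.464,-.165)),("L",(.61,-.17)),("L",(.61,-.28))]:
    h=frust("scene",x,.014,*(SM if w=="S" else LG),S=1)[:,0]
    b=(int(h[:,0].min())-6,int(h[:,1].min())-6,int(h[:,0].max())+6,int(h[:,1].max())+6)
    print("scene",w,fit("scene",x,w,.014,b))
n="top"
for n in["top","scene"]:
  for nm,uv in [("funnel",(275,166)),("jar",(190,160))]:
    C=cloud(n,np.load(f"pics/{n}0.npy"))
C=cloud("top",np.load("pics/top0.npy"))
for nm,bx in [("funnel",(255,148,300,192)),("jar",(172,146,208,182)),("driver",(165,285,270,305))]:
    P=C[bx[1]:bx[3],bx[0]:bx[2]].reshape(-1,3);P=P[(P[:,2]>.012)];print(nm,P.min(0).round(3),P.max(0).round(3))
E
```

```text
nest top (array([0.4595, 0.1471, 0.5383, 0.1594]), np.float64(124.2), np.float32(773.0))
nest scene (array([0.5114, 0.0723, 0.5338, 0.1639]), np.float64(187.2), np.float32(629.0))
top S (array([ 0.4857, -0.058 ]), np.float64(355.8), np.float32(799.0))
top S (array([ 0.4676, -0.1587]), np.float64(347.9), np.float32(865.0))
top L (array([ 0.5999, -0.1592]), np.float64(606.9), np.float32(1364.0))
top L (array([ 0.5901, -0.2724]), np.float64(557.2), np.float32(1409.0))
scene S (array([ 0.4889, -0.063 ]), np.float64(83.6), np.float32(545.0))
scene S (array([ 0.4729, -0.1611]), np.float64(166.1), np.float32(655.0))
scene L (array([ 0.609 , -0.1743]), np.float64(306.8), np.float32(1065.0))
scene L (array([ 0.5971, -0.2865]), np.float64(418.4), np.float32(1217.0))
funnel [0.394 0.011 0.012] [0.668 0.078 1.107]
jar [0.394 0.013 0.012] [0.671 0.245 1.107]
driver [0.365 0.013 0.012] [0.394 0.265 1.107]
```

Run:
```python
from h import *
print(plane("top",(218,210),.097).round(4),plane("top",(222,215),.058).round(4),plane("scene",(322,181),.097).round(4))
out=[]
for n,b in [("top",(195,185,255,245)),("scene",(290,160,350,220))]:
    p=cv2.imread(f"pics/{n}0.png");c=cv2.resize(p[b[1]:b[3],b[0]:b[2]],None,fx=6,fy=6,interpolation=cv2.INTER_NEAREST)
    hsv=cv2.cvtColor(p,cv2.COLOR_BGR2HSV)[b[1]:b[3],b[0]:b[2]];m=((hsv[...,1]>110)&(hsv[...,2]>35)).astype(np.uint8)*255
    m=cv2.resize(m,None,fx=6,fy=6,interpolation=cv2.INTER_NEAREST)
    out.append(np.hstack([c]+[cv2.merge([m]*3)]))
cv2.imwrite("pics/n1.png",np.hstack(out)[:, :1440][:, ::2][::1] if 0 else cv2.resize(np.vstack(out),(600,600)))
```

```text
[0.5383 0.1566 0.097 ] [0.5337 0.1544 0.058 ] [0.5438 0.157  0.097 ]
```

View pics/n1.png

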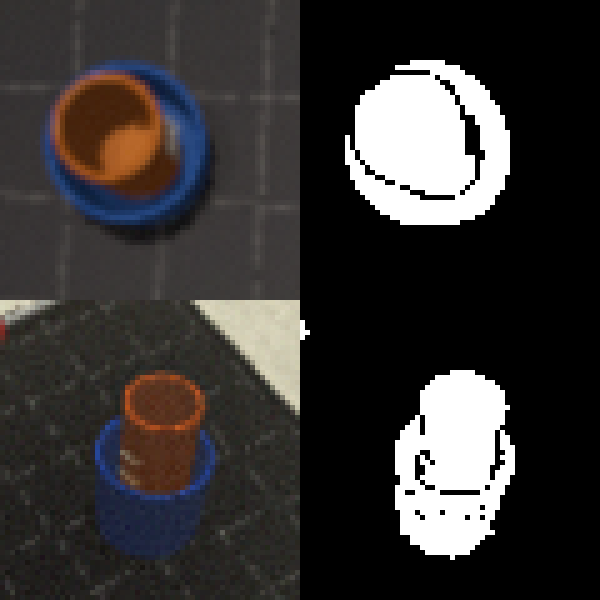

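Run:
```python
from h import *
from scipy.optimize import minimize
for n,box in [("top",(195,185,255,245)),("scene",(300,165,350,220))]:
    p=cv2.imread(f"pics/{n}0.png");hsv=cv2.cvtColor(p,cv2.COLOR_BGR2HSV)[box[1]:box[3],box[0]:box[2]]
    m=((hsv[...,1]>110)&(hsv[...,2]>35)).astype(np.uint8);m=cv2.morphologyEx(np.pad(m,5),cv2.MORPH_CLOSE,np.ones((5,5)))[5:-5,5:-5].astype(float)
    best=None
    for dx in(-.006,.006):
     for dy in (-.006,.006):
      x0=np.array([.536+dx,.156+dy,.536,.156]);sx=np.vstack([x0]+[x0+.006*e for e in np.eye(4)])
      f=lambda x:np.abs(render(n,[frust(n,x[:2],.007,*SM),frust(n,x[2:],.003,*LG)],box)-m).sum()
      q=minimize(f,x0,method="Nelder-Mead",options=dict(initial_simplex=sx,xatol=1e-4,fatol=.05))
      if best is None or q.fun<best.fun:best=q
    print(n,best.x.round(4),best.fun.round(1),m.sum())
d=np.load("pics/top0.npy");C=cloud("top",d)
for nm,bx in [("funnel",(255,148,300,192)),("jar",(172,146,208,182)),("driver",(165,280,270,305)),("smalls",(310,215,410,262)),("larges",(362,150,470,206))]:
    P=C[bx[1]:bx[3],bx[0]:bx[2]][d[bx[1]:bx[3],bx[0]:bx[2]]>0];P=P[(P[:,2]>.025)];print(nm,np.percentile(P,1,axis=0).round(3),np.percentile(P,99,axis=0).round(3))
```

```text
top [0.5429 0.156  0.5383 0.1594] 42.0 855.0
scene [0.5391 0.1607 0.537  0.1609] 37.8 694.0
funnel [0.607 0.019 0.026] [0.659 0.071 0.095]
jar [0.622 0.196 0.026] [0.67  0.244 0.066]
driver [0.368 0.077 0.025] [0.386 0.169 0.032]
smalls [ 0.451 -0.179  0.027] [ 0.503 -0.042  0.106]
larges [ 0.561 -0.317  0.026] [ 0.634 -0.145  0.071]
```

The fits give orange ≈(0.541,0.158) and blue ≈(0.538,0.160). The pads are small ≈(0.4655,-0.2595) and large ≈(0.614,-0.0585). Moving over the nested cups.

Request:
move_arm([
  [[0,0,0,0.5,-0.7,-0.1,1],[0,0,0,0.5,-0.7,-0.1,1],[0,0,0,0.5,-0.7,-0.1,1],[0,0,0,0.5,-0.7,-0.1,1],[0,0,0,0.5,-0.7,-0.1,1],[0,0,0,0.5,-0.7,-0.1,1],[0,0,0,0.5,-0.7,-0.1,1],[0,0,0,0.5,-0.7,-0.1,1],[0,0,0,0.5,-0.7,-0.1,1],[0,0,0,0.5,-0.7,-0.1,1],[0,0,0,0,0,0,1]],
])

```text
time_s: 2.17
tcp_pos: [0.5437, 0.1459, 0.232]
ee_rot: [[0.005, -0.374, -0.927], [0.005, -0.927, 0.374], [-1.0, -0.006, -0.003]]
wrist_force: [0.3, 0.7, -0.7]
gripper_width: 1.007
```

Request:
move_arm([
  [[0,0,0,-0.05,0.2,-0.5,1],[0,0,0,0,0,0,1]],
])

```text
time_s: 2.42
tcp_pos: [0.541, 0.1579, 0.2021]
ee_rot: [[0.006, -0.375, -0.927], [0.005, -0.927, 0.376], [-1.0, -0.007, -0.003]]
wrist_force: [-0.2, 0.9, 0.1]
gripper_width: 0.996
```

Run:
```python
from h import *
c=viewer.camera_params("wrist");p,d=viewer.capture("wrist");cv2.imwrite("pics/w1.png",p[:,:,::-1])
print(c["mtx"],np.round(c["pose"],4)); print(r.sense()["tcp_pos"])
```

```text
[[325.1922621    0.         282.02160373]
 [  0.         325.1922621  212.71508165]
 [  0.           0.           1.        ]] [[-0.3753 -0.8996 -0.2231  0.6036]
 [-0.9269  0.3622  0.0987  0.1325]
 [-0.0079  0.2438 -0.9698  0.2954]
 [ 0.      0.      0.      1.    ]]
[0.54227536 0.15826353 0.20409007]
```

View pics/w1.png

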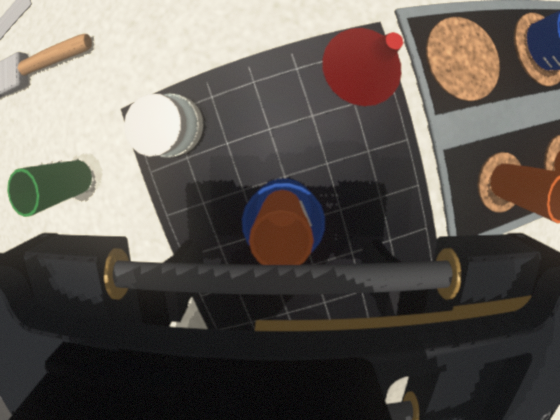

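The wrist view has the orange rim at (281,240), which puts it at about (0.541,0.160), in agreement with the fit. Descend and grip.

Request:
move_arm([
  [[0,0,0,0,0.02,-0.4,1],[0,0,0,0,0,-0.4,1],[0,0,0,0,0,-0.35,1],[0,0,0,0,0,0,1]],
])

```text
time_s: 2.98
tcp_pos: [0.5452, 0.1629, 0.1409]
ee_rot: [[0.022, -0.369, -0.929], [0.012, -0.929, 0.369], [-1.0, -0.019, -0.016]]
wrist_force: [0.1, 0.3, 1.0]
gripper_width: 1.001
```

Request:
move_arm([
  [[-0.09,0.16,0,-0.07,-0.04,-0.1,1],[0,0,0,0,0,0,1]],
])

```text
time_s: 3.22
tcp_pos: [0.5421, 0.1615, 0.1376]
ee_rot: [[0.003, -0.368, -0.93], [0.001, -0.93, 0.368], [-1.0, -0.002, -0.003]]
wrist_force: [-0.0, 0.8, -0.5]
gripper_width: 1.004
```

Request:
move_arm([
  [[0,0,0,0,-0.02,-0.06,1],[0,0,0,0,0,0,0.6],[0,0,0,0,0,0,0.3],[0,0,0,0,0,0,0.3],[0,0,0,0,0,0,0.3],[0,0,0,0,0,0,0.3],[0,0,0,0,0,0,0.3],[0,0,0,0,0,0,0.3]],
])

```text
time_s: 4.22
tcp_pos: [0.5428, 0.1605, 0.1354]
ee_rot: [[0.006, -0.367, -0.93], [0.002, -0.93, 0.367], [-1.0, -0.004, -0.005]]
wrist_force: [0.4, 0.1, -0.1]
gripper_width: 0.469
```

Request:
move_arm([
  [[0,0,0,0,0,0.15,0.2],[0,0,0,0,0,0.25,0.2],[0,0,0,0,0,0.3,0.2],[0,0,0,0,0,0.4,0.2],[0,0,0,0,0,0.4,0.2],[0,0,0,0,0,0.4,0.2],[0,0,0,0,0,0.4,0.2],[0,0,0,0,0,0,0.2]],
])

```text
time_s: 5.22
tcp_pos: [0.5428, 0.1603, 0.2858]
ee_rot: [[0.013, -0.367, -0.93], [0.005, -0.93, 0.367], [-1.0, -0.01, -0.01]]
wrist_force: [-0.4, 0.1, -1.2]
gripper_width: 0.463
```

Run:
```python
from h import *
p,d=viewer.capture("scene");cv2.imwrite("pics/s2.png",p[:,:,::-1]);s=r.sense();print(s["tcp_pos"],s["ee_rot"][:,0],s["gripper_width"])
```

```text
[0.54214247 0.16005409 0.2842761 ] [ 0.01019076  0.00457854 -0.99993759] 0.4685320445255097
```

View pics/s2.png

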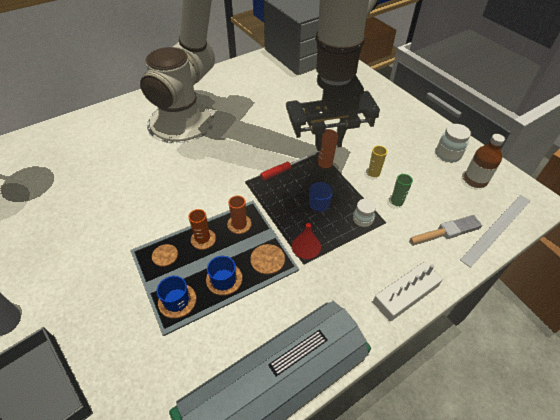

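The orange cup hangs in the gripper at (328,148) and the blue cup stayed at (320,196). Carry it to the small pad.

Request:
move_arm([
  [[0,0,0,-0.1,-0.4,0,0.2],[0,0,0,-0.16,-0.8,0,0.2],[0,0,0,-0.16,-0.8,0,0.2],[0,0,0,-0.16,-0.8,0,0.2],[0,0,0,-0.16,-0.8,0,0.2],[0,0,0,-0.16,-0.8,0,0.2],[0,0,0,-0.16,-0.8,0,0.2],[0,0,0,-0.16,-0.8,0,0.2],[0,0,0,-0.1,-0.6,0,0.2],[0,0,0,0,-0.3,0,0.2],[0,0,0,0,0,0,0.2]],
])

```text
time_s: 6.65
tcp_pos: [0.4445, -0.2733, 0.2737]
ee_rot: [[-0.014, -0.373, -0.928], [0.005, -0.928, 0.373], [-1.0, 0.001, 0.015]]
wrist_force: [1.1, -0.2, -0.5]
gripper_width: 0.465
```

Request:
move_arm([
  [[-0.04,-0.1,0,0.35,0.23,-0.3,0.2],[0,0,0,0,0,0,0.2]],
])

```text
time_s: 6.9
tcp_pos: [0.4637, -0.2592, 0.2542]
ee_rot: [[-0.003, -0.374, -0.927], [0.0, -0.927, 0.374], [-1.0, 0.001, 0.003]]
wrist_force: [-0.4, 0.1, -1.3]
gripper_width: 0.463
```

Run:
```python
from h import *
c=viewer.camera_params("wrist");T=np.array(c["pose"]);K=c["mtx"];p,d=viewer.capture("wrist");cv2.imwrite("pics/w3.png",p[:,:,::-1])
def ray(uv):
    q=(np.array(uv)-[K[0,2],K[1,2]])/K[0,0];a=np.hypot(*q);return T[:3,:3]@np.r_[q/a*np.sin(a),np.cos(a)]
for q in spotter.trace("wrist","small_pad_free_top"):
    v=q["centre"];w=ray(v);print(q["conf"],v,(T[:3,3]+w*(.014-T[2,3])/w[2]).round(4),q["mask"].sum())
s=r.sense();print(s["tcp_pos"],s["ee_rot"][:,0],s["gripper_width"])
for n in["top","scene"]:
    p,d=viewer.capture(n);cv2.imwrite(f"pics/{n}3.png",p[:,:,::-1])
```

```text
0.84 [281.1, 188.8] [ 0.4717 -0.2606  0.014 ] 2244
[ 0.46405565 -0.25991837  0.25599697] [ 1.35739126e-04 -1.12959432e-03 -9.99999353e-01] 0.46598874497267334
```

View pics/w3.png

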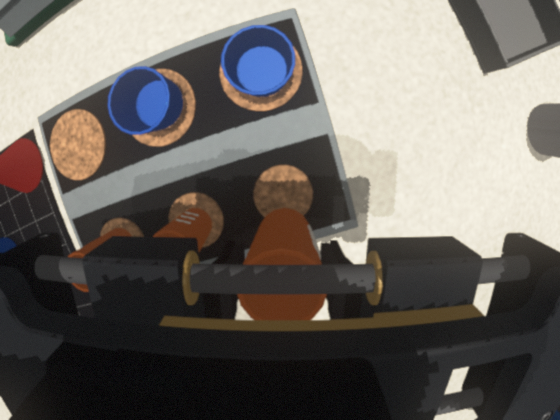

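View pics/scene3.png

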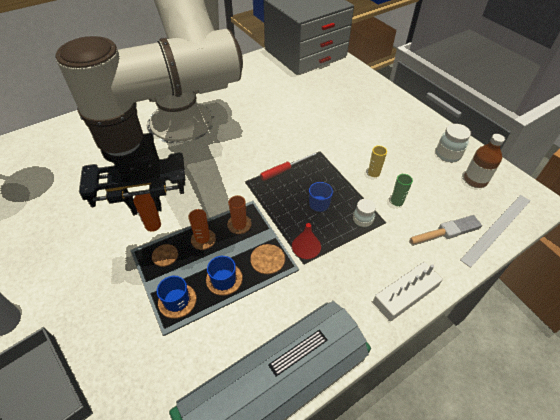

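The cup is held upright over the pad, which is at wrist (281,190). Lowering.

Request:
move_arm([
  [[0,0,0,0.02,0,-0.4,0.2],[0,0,0,0,0,-0.4,0.2],[0,0,0,0,0,-0.4,0.2],[0,0,0,0,0,-0.4,0.2],[0,0,0,0,0,0,0.2]],
])

```text
time_s: 7.72
tcp_pos: [0.4656, -0.2609, 0.1625]
ee_rot: [[0.009, -0.374, -0.927], [-0.004, -0.927, 0.374], [-1.0, 0.0, -0.01]]
wrist_force: [0.7, -0.7, 0.1]
gripper_width: 0.467
```

Request:
move_arm([
  [[0.03,0.06,0,0,0.02,-0.17,0.2],[0,0,0,0,0,-0.1,0.2],[0,0,0,0,0,0,0.2]],
])

```text
time_s: 8.1
tcp_pos: [0.467, -0.2602, 0.1481]
ee_rot: [[0.005, -0.374, -0.927], [-0.001, -0.927, 0.374], [-1.0, -0.001, -0.005]]
wrist_force: [0.6, 0.4, -0.1]
gripper_width: 0.464
```

Request:
move_arm([
  [[0,0.03,0,-0.02,0.01,-0.06,0.2],[0,0,0,0,0,-0.04,0.2],[0,0,0,0,0,0,0.2]],
])

```text
time_s: 8.48
tcp_pos: [0.4661, -0.2596, 0.1426]
ee_rot: [[0.003, -0.374, -0.928], [-0.002, -0.928, 0.374], [-1.0, 0.001, -0.003]]
wrist_force: [-0.2, 0.4, -0.2]
gripper_width: 0.463
```

Run:
```python
from h import *
s=r.sense();print(s["tcp_pos"],s["ee_rot"][:,0],s["wrist_force"])
for n in["top","scene"]:
    p,d=viewer.capture(n);cv2.imwrite(f"pics/{n}4.png",p[:,:,::-1])
b=cv2.imread("pics/scene4.png")[200:290,110:250];cv2.imwrite("pics/c4.png",cv2.resize(b,None,fx=5,fy=5,interpolation=cv2.INTER_CUBIC))
```

```text
[ 0.46614119 -0.25964677  0.14256836] [ 0.00255694 -0.00157613 -0.99999549] [-0.16405296  0.37836633 -0.17079794]
```

View pics/c4.png

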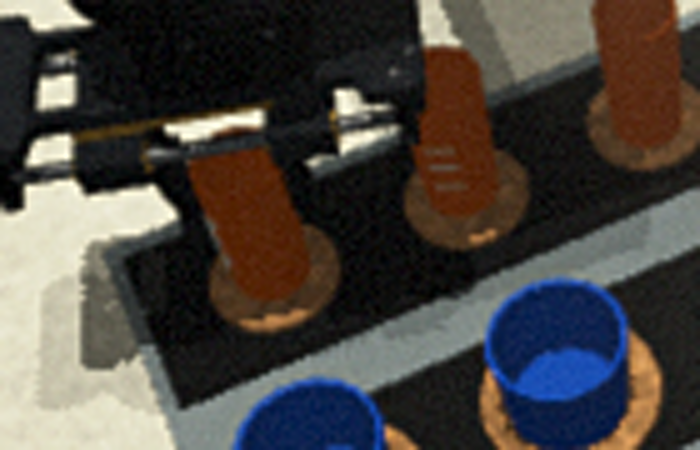

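Run:
```python
from h import *
im=cv2.imread("pics/scene4.png");S=5
big=cv2.resize(im,None,fx=S,fy=S,interpolation=cv2.INTER_CUBIC)
for xy,z in [((.466,-.2597),.014),((.473,-.161),.014)]:
    h=frust("scene",xy,z,*SM,S=S);cv2.polylines(big,[h.astype(np.int32)],True,(0,255,0),1)
    q=proj("scene",np.array([[*xy,z],[*xy,z+.09]]));print(q.round(1))
cv2.imwrite("pics/c4b.png",big[200*S:290*S,110*S:250*S])
```

```text
[[164.3 254.3]
 [155.8 232.5]]
[[202.1 237.8]
 [196.7 215.5]]
```

View pics/c4b.png

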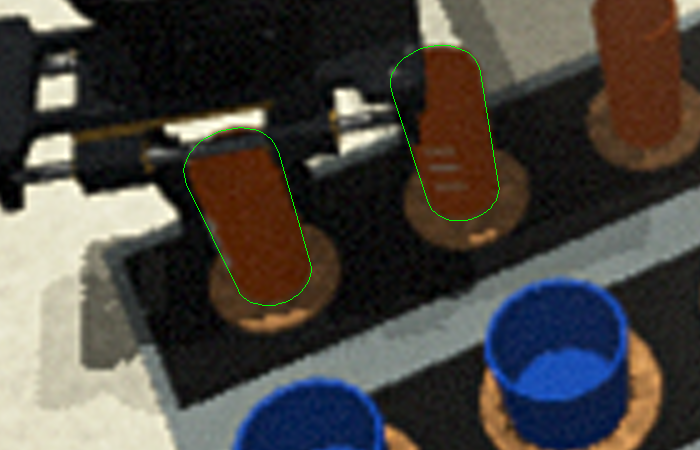

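The vertical-cup overlay (green) matches the held cup at crop (250,215), so it is upright, centred and about at contact. Ease down 1 mm and release.

Request:
move_arm([
  [[0,0,0,0,0,-0.03,0.2],[0,0,0,0,0,0,0.5],[0,0,0,0,0,0,0.6],[0,0,0,0,0,0,0.7],[0,0,0,0,0,0,0.75],[0,0,0,0,0,0,0.75]],
])

```text
time_s: 9.32
tcp_pos: [0.467, -0.26, 0.1422]
ee_rot: [[0.005, -0.373, -0.928], [-0.003, -0.928, 0.373], [-1.0, 0.001, -0.006]]
wrist_force: [0.1, 0.8, 0.5]
gripper_width: 0.738
```

Request:
move_arm([
  [[0,0.03,0,0,0,0.15,0.75],[0,0,0,0,0,0.3,0.75],[0,0,0,0,0,0.5,0.75],[0,0,0,0,0,0.5,1],[0,0,0,0.2,0.6,0,1],[0,0,0,0.2,0.8,0,1],[0,0,0,0.2,0.8,0,1],[0,0,0,0.2,0.8,0,1],[0,0,0,0.2,0.8,0,1],[0,0,0,0.1,0.8,0,1],[0,0,0,0.1,0.8,0,1],[0,0,0,0,0.8,0,1],[0,0,0,0,0,0,1]],
])

```text
time_s: 10.95
tcp_pos: [0.5414, 0.1236, 0.2413]
ee_rot: [[0.011, -0.374, -0.927], [-0.003, -0.927, 0.374], [-1.0, -0.002, -0.012]]
wrist_force: [-0.1, -0.7, -0.2]
gripper_width: 1.0
```

Run:
```python
from h import *
c=viewer.camera_params("wrist");T=np.array(c["pose"]);K=c["mtx"];p,d=viewer.capture("wrist");cv2.imwrite("pics/w5.png",p[:,:,::-1])
s=r.sense();print(s["tcp_pos"],s["ee_rot"][:,0],s["gripper_width"])
for n in["top","scene"]:
    p,d=viewer.capture(n);cv2.imwrite(f"pics/{n}5.png",p[:,:,::-1])
b=np.hstack([cv2.imread("pics/top5.png"),cv2.imread("pics/scene5.png")]);cv2.imwrite("pics/b5.png",cv2.resize(b,(800,300),interpolation=cv2.INTER_AREA))
```

```text
[0.54123934 0.12230139 0.24127964] [ 0.01092725 -0.00315918 -0.99993531] 1.0008190027847295
```

View pics/b5.png

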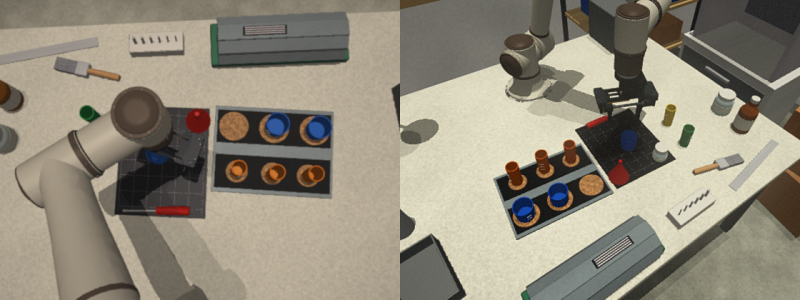

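View pics/w5.png

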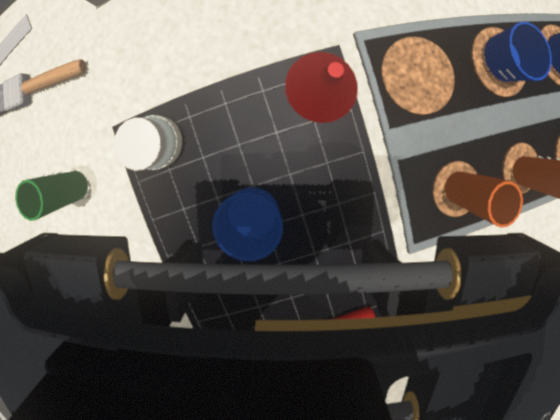

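The small orange row now has three upright cups and the blue cup stands alone on the mat. Refine the blue position from the pictures taken while the arm was over the rack.

Run:
```python
from h import *
from scipy.optimize import minimize
def fit(f,n,box,x0,M,zf,fn):
    p=cv2.imread(f);hsv=cv2.cvtColor(p,cv2.COLOR_BGR2HSV)[box[1]:box[3],box[0]:box[2]]
    m=fn(*[hsv[...,i].astype(int) for i in range(3)]).astype(np.uint8);m=cv2.morphologyEx(np.pad(m,5),cv2.MORPH_CLOSE,np.ones((5,5)))[5:-5,5:-5].astype(float)
    x0=np.array(x0);sx=np.vstack([x0]+[x0+.006*e for e in np.eye(2)])
    q=minimize(lambda x:np.abs(render(n,[frust(n,x,zf,*M)],box)-m).sum(),x0,method="Nelder-Mead",options=dict(initial_simplex=sx,xatol=1e-4,fatol=.05))
    return q.x.round(4),round(q.fun,1),m.sum()
bl=lambda H,S,V:(S>110)&(V>35)&(H>95)&(H<135)
print(fit("pics/top3.png","top",(195,185,255,245),(.538,.16),LG,.003,bl))
print(fit("pics/scene3.png","scene",(300,175,350,220),(.538,.16),LG,.003,bl))
og=lambda H,S,V:((H<13)|(H>176))&(S>175)&(V>40)
print(fit("pics/scene5.png","scene",(140,220,185,270),(.466,-.26),SM,.014,og))
```

```text
(array([0.5384, 0.1598]), np.float64(26.6), np.float64(879.0))
(array([0.5393, 0.1596]), np.float64(33.9), np.float64(576.0))
(array([ 0.4647, -0.2594]), np.float64(63.4), np.float64(540.0))
```

Request:
move_arm([
  [[0.02,0.08,0,-0.04,0.62,0,1],[0,0,0,0,0,-0.5,1],[0,0,0,0,0,-0.5,1],[0,0,0,0,0,-0.5,1],[0,0,0,0,0,0,1]],
])

```text
time_s: 11.72
tcp_pos: [0.5393, 0.1513, 0.1511]
ee_rot: [[0.001, -0.388, -0.922], [0.0, -0.922, 0.388], [-1.0, -0.0, -0.001]]
wrist_force: [-0.2, -0.4, 0.7]
gripper_width: 1.005
```

Request:
move_arm([
  [[0,0,0,0,0.15,0,1],[0,0,0,0,0,-0.2,1],[0,0,0,0,0,0,1]],
])

```text
time_s: 12.1
tcp_pos: [0.5411, 0.1604, 0.1418]
ee_rot: [[0.006, -0.389, -0.921], [0.003, -0.921, 0.389], [-1.0, -0.005, -0.005]]
wrist_force: [-0.1, -0.0, 0.5]
gripper_width: 1.002
```

Run:
```python
from h import *
p,d=viewer.capture("wrist");cv2.imwrite("pics/w6.png",p[:,:,::-1])
s=r.sense();print(s["tcp_pos"],s["ee_rot"][:,0],s["gripper_width"])
```

```text
[0.54168158 0.16068857 0.14252898] [ 0.00790151  0.00321558 -0.99996361] 1.0006040789058057
```

View pics/w6.png

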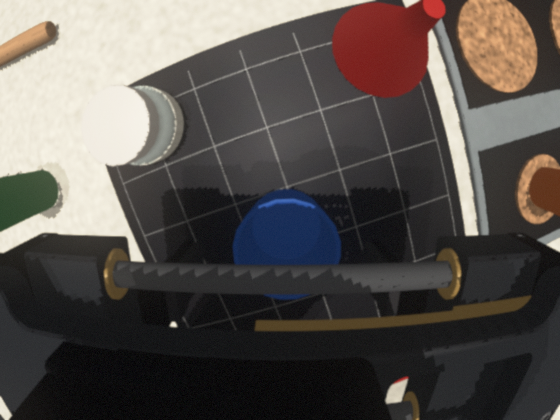

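The blue cup is centred between the fingers at wrist (287,243). Descend and grip.

Request:
move_arm([
  [[-0.02,0.06,0,-0.03,-0.01,0,1],[0,0,0,-0.01,0,-0.3,1],[0,0,0,0,0,-0.3,1],[0,0,0,0,0,-0.2,1],[0,0,0,0,0,0,1]],
])

```text
time_s: 12.78
tcp_pos: [0.5401, 0.1608, 0.0956]
ee_rot: [[0.003, -0.388, -0.922], [0.002, -0.922, 0.388], [-1.0, -0.003, -0.002]]
wrist_force: [0.8, 0.6, -0.2]
gripper_width: 1.001
```

Request:
move_arm([
  [[0,0,0,0,0,0,0.8],[0,0,0,0,0,0,0.6],[0,0,0,0,0,0,0.5],[0,0,0,0,0,0,0.5],[0,0,0,0,0,0,0.5],[0,0,0,0,0,0,0.5]],
])

```text
time_s: 13.52
tcp_pos: [0.5409, 0.1612, 0.0975]
ee_rot: [[0.005, -0.388, -0.922], [0.004, -0.922, 0.388], [-1.0, -0.006, -0.003]]
wrist_force: [-1.0, 0.6, -0.5]
gripper_width: 0.708
```

Request:
move_arm([
  [[0,0,0,0,0,0.15,0.4],[0,0,0,0,0,0.3,0.4],[0,0,0,0,0,0.5,0.4],[0,0,0,0,0,0.5,0.4],[0,0,0,0,0,0.5,0.4],[0,0,0,0,0,0.3,0.4],[0,0,0,0,0,0.1,0.4],[0,0,0,0,0,0,0.4]],
])

```text
time_s: 14.52
tcp_pos: [0.54, 0.1607, 0.2459]
ee_rot: [[0.007, -0.388, -0.922], [0.005, -0.922, 0.388], [-1.0, -0.007, -0.004]]
wrist_force: [-0.5, -0.1, -0.9]
gripper_width: 0.714
```

Run:
```python
from h import *
p,d=viewer.capture("scene");cv2.imwrite("pics/s7.png",p[:,:,::-1]);s=r.sense();print(s["tcp_pos"],s["ee_rot"][:,0],s["gripper_width"])
```

```text
[0.53988866 0.16058217 0.24553919] [ 0.00600118  0.00413591 -0.99997344] 0.7085513660479245
```

View pics/s7.png

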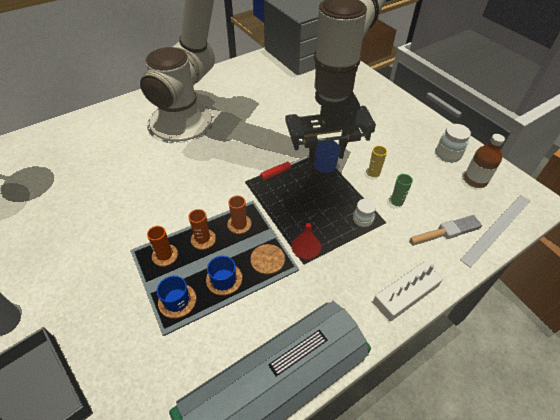

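The blue cup is held level at (327,155) with three orange cups on the rack. Carry it to the large pad.

Request:
move_arm([
  [[-0.02,0.05,0,0.1,-0.3,0.05,0.4],[0,0,0,0.2,-0.6,0,0.4],[0,0,0,0.2,-0.6,0,0.4],[0,0,0,0.2,-0.6,0,0.4],[0,0,0,0.2,-0.6,0,0.4],[0,0,0,0.2,-0.6,0,0.4],[0,0,0,0.1,-0.3,0,0.4],[0,0,0,0,0,0,0.4]],
])

```text
time_s: 15.58
tcp_pos: [0.612, -0.0683, 0.2413]
ee_rot: [[-0.016, -0.389, -0.921], [-0.003, -0.921, 0.389], [-1.0, 0.009, 0.014]]
wrist_force: [0.3, 0.8, -0.6]
gripper_width: 0.71
```

Request:
move_arm([
  [[0.02,-0.11,0,0.05,0.17,-0.2,0.4],[0,0,0,0,0,-0.4,0.4],[0,0,0,0,0,-0.4,0.4],[0,0,0,0,0,-0.4,0.4],[0,0,0,0,0,0,0.4]],
])

```text
time_s: 16.2
tcp_pos: [0.6135, -0.0544, 0.1547]
ee_rot: [[-0.003, -0.386, -0.923], [0.001, -0.923, 0.386], [-1.0, 0.0, 0.003]]
wrist_force: [0.2, 0.1, -0.5]
gripper_width: 0.712
```

Request:
move_arm([
  [[0,-0.02,0,0.02,-0.06,-0.2,0.4],[0,0,0,0,0,-0.3,0.4],[0,0,0,0,0,-0.15,0.4],[0,0,0,0,0,0,0.4]],
])

```text
time_s: 16.7
tcp_pos: [0.6165, -0.0572, 0.1172]
ee_rot: [[0.006, -0.383, -0.924], [0.001, -0.924, 0.383], [-1.0, -0.003, -0.005]]
wrist_force: [-0.2, -0.1, -0.4]
gripper_width: 0.713
```

Run:
```python
from h import *
s=r.sense();t=s["tcp_pos"];print(t,s["ee_rot"][:,0],s["wrist_force"])
p,d=viewer.capture("scene");cv2.imwrite("pics/s8.png",p[:,:,::-1])
S=5;big=cv2.resize(cv2.imread("pics/s8.png"),None,fx=S,fy=S,interpolation=cv2.INTER_CUBIC)
h=frust("scene",(t[0]-.001,t[1]-.001),t[2]-.0935,*LG,S=S);cv2.polylines(big,[h.astype(np.int32)],True,(0,255,0),1)
a=A_;h=proj("scene",np.c_[.614+.042*np.cos(a),-.0585+.042*np.sin(a),0*a+.014]);cv2.polylines(big,[((h+.5)*S).astype(np.int32)],True,(255,255,0),1)
cv2.imwrite("pics/c8.png",big[200*S:300*S,200*S:340*S])
```

```text
[ 0.61645435 -0.05722063  0.11718206] [ 0.00610412  0.00100137 -0.99998087] [-0.15390169 -0.05730452 -0.37099783]
```

View pics/c8.png

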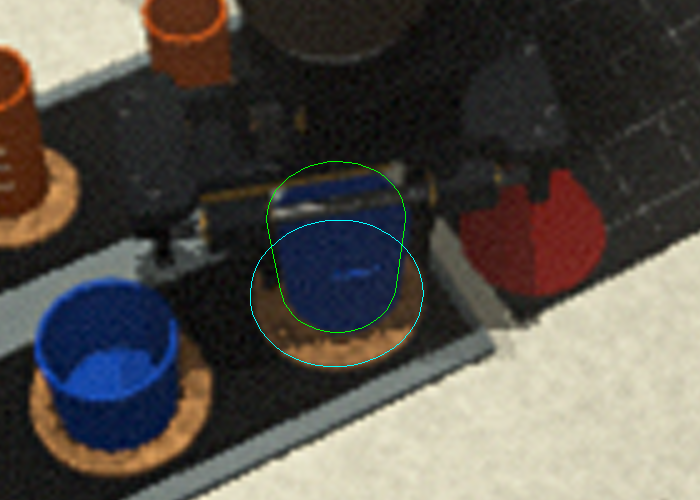

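Upright and over the pad (cyan outline, crop (337,295)). Lower the rest of the way.

Request:
move_arm([
  [[0,0.05,0,-0.03,-0.01,-0.08,0.4],[0,0,0,0,0,-0.06,0.4],[0,0,0,0,0,0,0.4]],
])

```text
time_s: 17.12
tcp_pos: [0.6156, -0.0578, 0.1102]
ee_rot: [[0.002, -0.383, -0.924], [0.001, -0.924, 0.383], [-1.0, -0.002, -0.002]]
wrist_force: [-0.1, 0.3, -1.4]
gripper_width: 0.715
```

Request:
move_arm([
  [[0,0,0,0,0,-0.04,0.4],[0,0,0,0,0,-0.02,0.4],[0,0,0,0,0,0,0.4]],
])

```text
time_s: 17.5
tcp_pos: [0.6162, -0.0579, 0.1085]
ee_rot: [[0.004, -0.382, -0.924], [0.001, -0.924, 0.382], [-1.0, -0.003, -0.004]]
wrist_force: [0.3, -0.1, -0.1]
gripper_width: 0.712
```

Request:
move_arm([
  [[0,0,0,0,0,-0.04,0.4],[0,0,0,0,0,0,0.4],[0,0,0,0,0,0,0.75],[0,0,0,0,0,0,0.85],[0,0,0,0,0,0,0.95],[0,0,0,0,0,0,0.95],[0,0,0,0,0,0,0.95]],
])

```text
time_s: 18.38
tcp_pos: [0.6166, -0.058, 0.1073]
ee_rot: [[0.005, -0.382, -0.924], [0.0, -0.924, 0.382], [-1.0, -0.002, -0.005]]
wrist_force: [0.0, -0.0, -0.1]
gripper_width: 0.941
```

Request:
move_arm([
  [[0,0.03,0,0,0,0.15,0.95],[0,0,0,0,0,0.3,0.95],[0,0,0,0,0,0.5,0.95],[0,0,0,0,0,0.6,1],[0,0,0,0,0,0.6,1],[0,0,0,-0.2,0.8,0.2,1],[0,0,0,-0.2,0.9,0.2,1],[0,0,0,-0.2,0.9,0,1],[0,0,0,-0.2,0.9,0,1],[0,0,0,-0.2,0.9,0,1],[0,0,0,-0.2,0.9,0,1],[0,0,0,0,0.5,0,1],[0,0,0,0,0,0,1],[0,0,0,0,0,0,1]],
])

```text
time_s: 20.12
tcp_pos: [0.541, 0.2994, 0.2762]
ee_rot: [[0.012, -0.383, -0.924], [0.005, -0.924, 0.383], [-1.0, -0.01, -0.009]]
wrist_force: [0.2, -0.7, -0.5]
gripper_width: 1.001
```

Run:
```python
from h import *
S=4
pads={'s':((.4655,-.2595),.031,SM),'l':((.614,-.0585),.042,LG)}
for n in ["top","scene"]:
    p,d=viewer.capture(n);p=p[:,:,::-1].copy();cv2.imwrite(f"pics/{n}9.png",p)
    big=cv2.resize(p,None,fx=S,fy=S,interpolation=cv2.INTER_CUBIC)
    for xy,R,M in pads.values():
        cv2.polylines(big,[frust(n,xy,.014,*M,S=S).astype(np.int32)],True,(0,255,0),1)
        h=proj(n,np.c_[xy[0]+R*np.cos(A_),xy[1]+R*np.sin(A_),0*A_+.014]);cv2.polylines(big,[((h+.5)*S).astype(np.int32)],True,(255,255,0),1)
    b=(290,140,475,280) if n=="top" else (125,185,305,335)
    cv2.imwrite(f"pics/c9{n}.png",big[b[1]*S:b[3]*S,b[0]*S:b[2]*S])
s=r.sense();print(s["time_s"],s["tcp_pos"],s["wrist_force"])
```

```text
20.225 [0.54128378 0.29885452 0.27615301] [ 0.21693702 -0.82665142  0.36057154]
```

View pics/c9top.png

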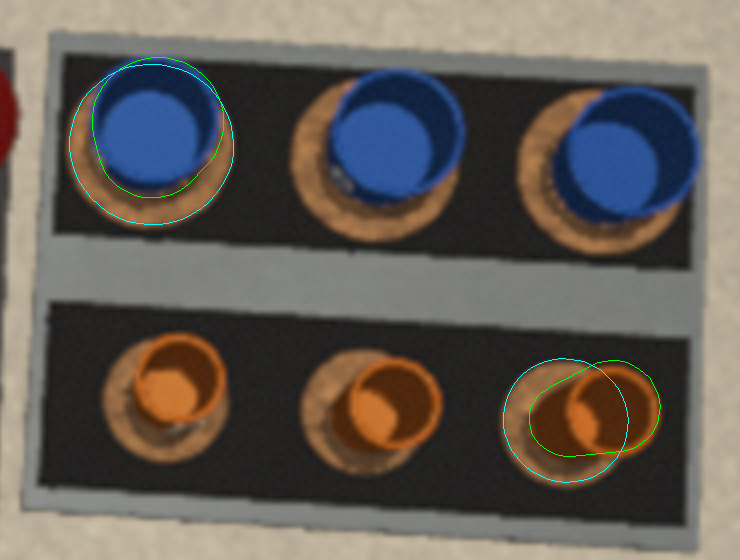

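View pics/c9scene.png

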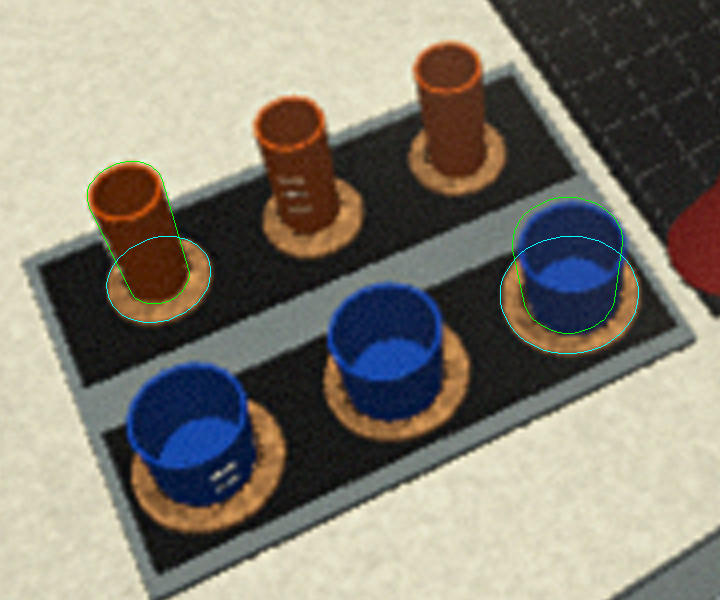

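Both cups stand upright within a few millimetres of their pad centres, and the neighbours look undisturbed. Handing in.

Run:
```python
from h import *
a=cv2.imread("pics/scene0.png").astype(int);b=cv2.imread("pics/scene9.png").astype(int)
d=np.abs(a-b).sum(2)>120
print("changed px near bystanders:",d[195:235,188:252].sum(),d[250:320,158:240].sum())
s=r.sense();print(s["time_s"],s["gripper_width"]);print(r.finish_job())
```

```text
changed px near bystanders: 0 135
20.225 0.9943055012033782
the job is handed in; nothing more can be done
None
```

Run:
```python
import cv2,numpy as np
a=cv2.imread("pics/scene0.png").astype(int);b=cv2.imread("pics/scene9.png").astype(int)
d=np.abs(a-b).sum(2)>120
y,x=np.nonzero(d[250:320,158:240]);print(x.min()+158,x.max()+158,y.min()+250,y.max()+250)
```

```text
158 172 250 260
```

I pulled the orange cup out of the blue one and stood it on the empty small pad. I then stood the blue cup on the empty large pad, backed the arm off and handed the job in at 20.2 s of the 62 s. The hand-in reported no verdict.

- **Placement:** In the last top and scene pictures both cups are upright and released. By eye against the overlaid outlines they sit within a few mm of their pad centres. A fit after release put the orange cup at (0.4647, -0.2594), about 1 mm from its measured pad centre. I did not fit the blue cup after release.
- **Other cups:** The four cups already on the rack look undisturbed. A before/after comparison found no changed pixels around the two orange ones. Around the two blue ones it found 135, all at columns 158–172 and rows 250–260. That is where the newly placed orange cup's foot is, so the blue ones did not move.
- **Disagreements:** The top and scene cameras differed by about 3 mm on both pad positions, so I used values between the two. The wrist camera put the small pad about 6 mm further out. I ignored that reading because the held cup hid part of the pad.
- **Forces:** The wrist force readings stayed under 2 N.

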